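Back off the coffee grinder's adjusting collar two full turns

TASK

The bean hopper is off the coffee grinder for cleaning. Roll a fingertip along the outside of the knurled rim of the adjusting collar on top of the grinder to loosen it, anticlockwise seen from above, by exactly two full turns, so that its dark index line ends pointing the way it pointed at the start, then take the finger away. Work the rim from outside without pinching the collar, and leave the hopper, milk jug, mug and tamper standing where they are.

Things in the scene. Friction and masses are not known exactly. Their poses are not given: they have to be found in the camera images.
- grinder: coffee grinder, fixed: grey motor barrel 126 mm across on a base plate 210 x 136 mm; on the barrel a chamber whose flat flange (114 mm across, top 192 mm above the worktop) lies under the collar. At its front (own -x) a chute and spout reach 121 mm from the axis, 118 to 188 mm up. Origin: on the barrel's axis, also the collar's axis, at worktop height; z up.
- neck: brass threaded neck, 82 mm across, 9 mm high, fixed on the flange, carrying the collar; origin on the collar's axis at the flange's top, 192 mm above the worktop, z up. Its -x points the way the collar's index line points at the start and must point again at the end.
- collar_centre (a point): point on the upright axis of the adjusting collar at mid height of its rim, 208.5 mm above the worktop at the start. The collar is an aluminium ring 97 mm across over the knurling, 26 mm high, flat on top (13.5 mm above this point). 48 upright ribs 1.8 mm proud, 6 mm apart, cover the rim from 11 mm below to 11 mm above this point. Nothing loose stands as high as the rim.
- index_mark (a point): outer end of the dark index line (18 mm long, 5 mm wide, 45 to 27 mm from the axis) engraved on the collar's flat top face, this point 45.5 mm from the collar's axis; it turns with the collar and at the start may point any way. A fingertip cannot catch on it.
- collar (a joint): angle of the adjusting collar in rad, counted on over full turns: 0 at the start, growing as it is turned anticlockwise seen from above (loosened); two turns are 12.566. At 0 it is as tight as it goes; the thread allows four turns and lifts it 2 mm a turn. About 2.5 N along the rim turns it, and a fingertip pressed on the ribs with 5 to 8 N carries it along; it stays where it is left.
- hopper: loose empty bean hopper of smoky plastic standing upside down on its lid, 120 mm across below, 136 mm high; origin at the centre of its underside. Leave it alone.
- milk_jug: loose steel milk jug, 82 mm across, 105 mm high, handle to its own +x; origin at the centre of its underside. Leave it alone.
- mug: loose white mug, 82 mm across, 95 mm high, handle to its own +y; origin at the centre of its underside. Leave it alone.
- tamper: loose coffee tamper with a steel foot 58 mm across and a wooden handle, 92 mm high; origin at the centre of its underside. Leave it alone.

How it is judged:
By the outcome, as a careful person would: the job done as asked, in the order asked, and still so for the second after the job is handed in, with the robot touching nothing.
It also fails if it takes over 72 s, if anything falls off the work surface, if the arm or the gripper's body presses on something with over 40 N, if the wrist force passes 120 N, or if a joint passes its speed limit or range.

ROBOT

A 6-joint arm with a two-finger parallel gripper is mounted at the origin on the work surface. World frame = base frame: x ahead of the robot, y to its left, z up, the work surface at z = 0. Lengths are in m, angles in rad, forces in N, time in s.
With the tool pointing down it reaches from about 0.35 to 0.8 m from the base axis. Payload 7.3 kg.
Tool frame: the origin (TCP) lies on the centre line of the jaws, within the pads' length; the fingertips stand 11 mm ahead of it and the grasp point (between the pads) lies 8 mm behind it; z points along the fingers, y is the line along which they close (so a half turn about z gives the same grasp; the last joint's range is limited). The gripper opens to 85 mm and grips with 20 to 120 N. Pads are 22 mm wide; open, the fingers measure 114 mm over their backs; the gripper's body (76 mm by 85 mm) begins 54 mm behind the grasp point. The pads swing forward as they close: fully open they stand 13 mm farther back than shut.
Start: joints at [-1.437, 0.342, 1.524, -0, 1.275, -0.146], TCP at [0.145, -0.505, 0.242] pointing down, gripper open.
Joint ranges: [-2.53, 2.53], [-0.77, 2.02], [0.04, 2.7], [-1, 4.14], [0.28, 2.66], [-3.11, 3.11]. Speed limits (rad/s): [2.57, 2.57, 3.14, 3.14, 3.14, 3.14].

INTERFACE

Orientations are given as a unit quaternion [x, y, z, w].
In Python, from rig import bot gives the robot as it stands.
- The arm moves only by the tool send_rows, never from a script. Its arguments are lists of equal length, an entry for each row: "fingers": the opening, from 0 (shut) to 1 (fully open); "xyz": the shift along the tool's x, y, z in mm, a list of three; "rot": the turn, a rotation vector about the tool's x, y, z in degrees, a list of three. In form: {"fingers": [fingers, ...], "xyz": [[dx, dy, dz], ...], "rot": [[wx, wy, wz], ...]}. A call has 1 to 5 rows; each row shifts and turns the commanded pose from where the row before left it, along the tool's axes as they then stand; what a row does not reach is not made up. A row lasts 1/12 s, in which the tool goes at most 41.7 mm and 7.16 degrees, less where a joint would pass 70% of its speed; a pose out of reach is approached as far as the arm can. A call is refused whole if a number of a shift passes 41.7 or a number of a turn 7.16, either way. A call with a gripper value outside its range is refused whole. The fingers move at their own pace and stop on an object; "squeeze" is the grip in N (left out, the last holds). Time passes only in rows, so rows that do not move let the fingers close. It gives the time, the measured TCP pose, the force, the opening and the grip force at its end, in the units of the state.
- bot.get_state(): the state, without advancing time (a new reading comes with each control period).
- bot.capture(name): name is "scene" or "side" or "wrist"; returns a dict with "pixels" (384x512x3 uint8, red, green, blue), "camera_matrix" (3x3 intrinsics, pixels), "world_from_camera" (4x4, takes a point from camera to world coordinates). Camera axes: x right, y up, looking along -z (the intrinsics and any distortion apply to the point x, -y, -z); pixel columns grow to the right and rows downward; lengths in m; the calibration is good to about 2 mm. A picture is of the moment at which its call begins. There is no depth.
- bot.job_done(): hands the job in; it is judged then, once.
The state is a dict: "time": time; "joint_pos": joint angles; "qvel": joint speeds; "tau": joint torques, N m; "tool_pos": TCP position; "ee_rot": TCP orientation; "contact_force": force on the tool from outside, world axes, zero at the start; "torque": the same for the moment, N m; "grip_width": finger opening in m; "grasp_force": force on a finger pad.
Only numpy, scipy, OpenCV 4.12 (cv2) and the standard library are available. Lean on these libraries where they do the work, as an engineer would, in place of code of your own. Each camera call takes 0.05 s, during which the arm holds its last target. There are 200 camera calls.

## Working session

There is one attempt and no reset: what is moved stays moved. The work goes in short steps, Python scripts to look and compute and a tool call to move; the robot and the scene stay as the last step left them, time stands still between calls to the robot, and variables do not carry over. Pictures are saved under pics/ and viewed, at most 10 in all, crops included, and the job is handed in when it is done.

Besides the shell and the picture viewer there is one more tool, called after "Call:" as name(argument=value, ...), one argument or row to a line, values as JSON. send_rows: Moves the arm, as the interface text tells. Its arguments: {"type":"object","properties":{"fingers":{"type":"array","items":{"type":"number"}},"xyz":{"type":"array","items":{"type":"array","items":{"type":"number"}}},"rot":{"type":"array","items":{"type":"array","items":{"type":"number"}}},"squeeze":{"type":"number"}},"required":["fingers","xyz","rot"]}

```bash
mkdir -p pics; ls
python3 - <<'E'
from rig import bot
import cv2,json
import numpy as np
for n in("scene","side"):
    c=bot.capture(n); cv2.imwrite(f"pics/{n}0.png",c["pixels"][:,:,::-1])
    np.savez(f"pics/{n}0.npz",**c); print(n,c["camera_matrix"].tolist(),c["world_from_camera"].round(3).tolist(),[k for k in c])
print(bot.get_state())
E
```

```text
pics
scene [[459.18648821658445, 0.0, 254.09582604227987], [0.0, 459.18648821658445, 185.70394693863403], [0.0, 0.0, 1.0]] [[0.873, -0.26, 0.413, 1.004], [0.488, 0.476, -0.732, -0.698], [-0.006, 0.84, 0.542, 0.698], [0.0, 0.0, 0.0, 1.0]] ['pixels', 'camera_matrix', 'world_from_camera']
side [[421.6016577285679, 0.0, 253.6671301631019], [0.0, 421.6016577285679, 195.07645197964922], [0.0, 0.0, 1.0]] [[-0.986, 0.135, -0.094, 0.458], [-0.164, -0.753, 0.637, 0.779], [0.015, 0.644, 0.765, 0.988], [0.0, 0.0, 0.0, 1.0]] ['pixels', 'camera_matrix', 'world_from_camera']
{'time': 0.1, 'joint_pos': array([-1.43699251e+00,  3.42630214e-01,  1.52491127e+00,  6.12222064e-06,
        1.27541273e+00, -1.45996085e-01]), 'qvel': array([-0.00066288, -0.0017837 , -0.00211136,  0.00204371, -0.00040526,
        0.00117771]), 'tau': array([ 1.75404541e-03, -4.34447443e+01, -2.46491039e+01, -1.48701306e-04,
        4.65205623e-03, -9.47170918e-06]), 'tool_pos': array([ 0.14496479, -0.50423383,  0.24171087]), 'ee_rot': array([ 9.90229848e-01,  1.39443127e-01,  7.07797989e-06, -6.80750488e-04]), 'contact_force': array([ 0.31691748,  0.7730153 , -1.17353298]), 'torque': array([-0.02156998,  0.00327556,  0.00811031]), 'grasp_force': 0.0, 'grip_width': 0.0855803081916917}
```

View pics/scene0.png

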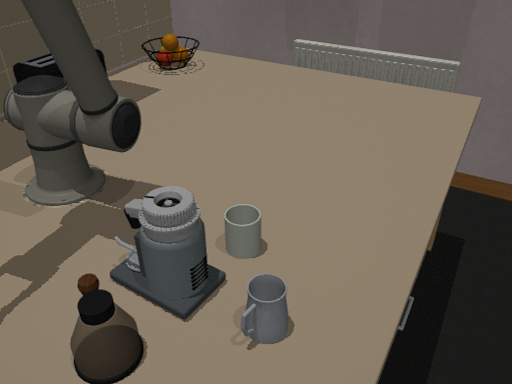

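View pics/side0.png

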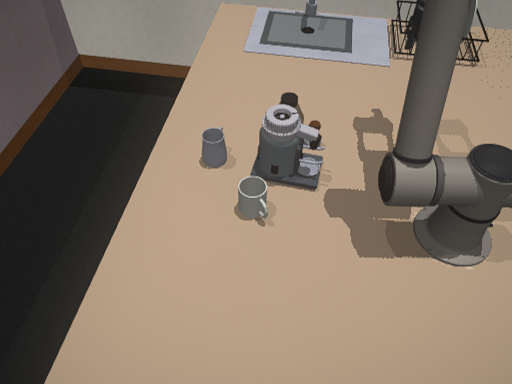

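Run:
```python
import cv2,numpy as np
a=cv2.imread("pics/scene0.png")[180:255,120:220]; b=cv2.imread("pics/side0.png")[95:150,250:330]
a=cv2.resize(a,None,fx=8,fy=8,interpolation=cv2.INTER_CUBIC)[:600]
b=cv2.resize(b,None,fx=10,fy=10,interpolation=cv2.INTER_CUBIC)
cv2.imwrite("pics/c1.png",cv2.convertScaleAbs(a,alpha=1));cv2.imwrite("pics/c2.png",b)
```

```text
(no output)
```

View pics/c1.png

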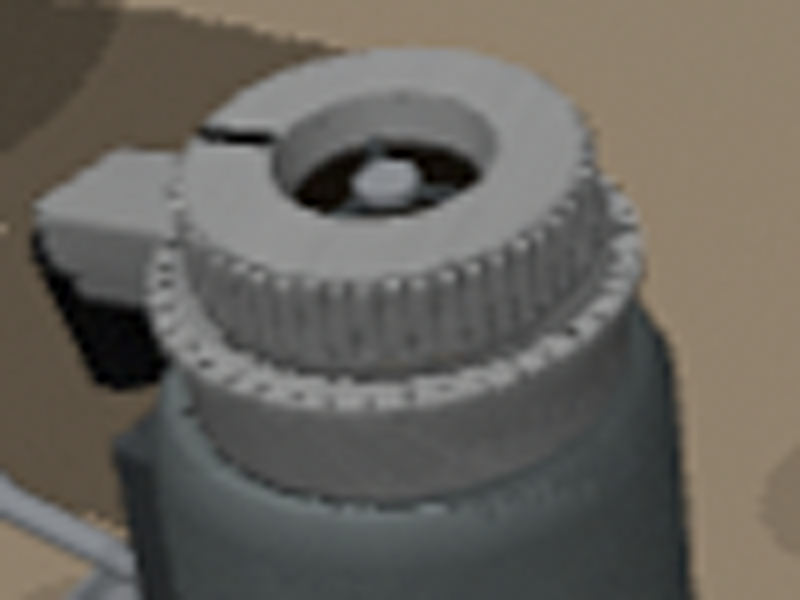

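View pics/c2.png

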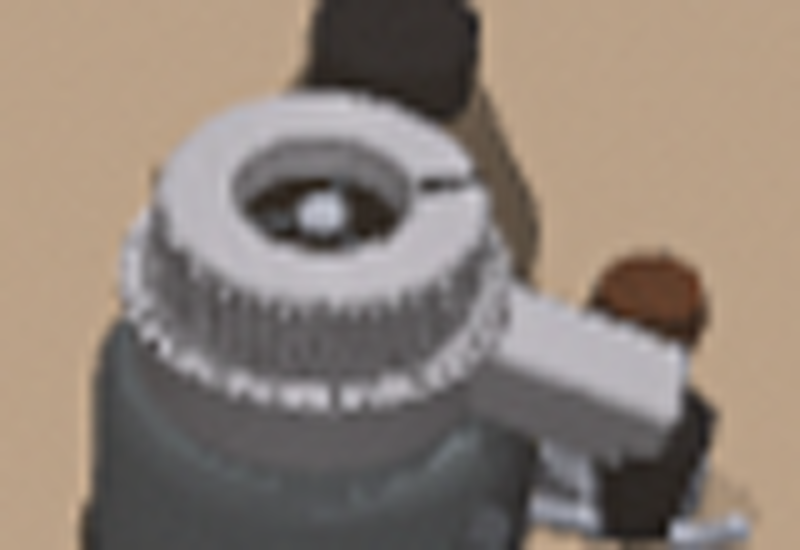

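```bash
cat > h.py <<'E'
import numpy as np
from scipy.optimize import least_squares
def plane(c,uv,z):
    K=c["camera_matrix"];T=c["world_from_camera"]
    p=np.c_[uv,np.ones(len(uv))]@np.linalg.inv(K).T
    d=(p*[1,-1,-1])@T[:3,:3].T
    return T[:3,3]+d*((z-T[2,3])/d[:,2])[:,None]
def proj(c,P):
    K=c["camera_matrix"];T=c["world_from_camera"]
    q=((np.atleast_2d(P)-T[:3,3])@T[:3,:3]*[1,-1,-1])@K.T
    return q[:,:2]/q[:,2:]
def circ(P):
    r=least_squares(lambda v:np.hypot(P[:,0]-v[0],P[:,1]-v[1])-v[2],[*P[:,:2].mean(0),.047])
    return r.x,abs(r.fun).max()
E
python3 - <<'E'
import numpy as np
from h import *
S=np.load("pics/scene0.npz");D=np.load("pics/side0.npz")
def f(uv,o,k): return (np.array(uv)+.5)/k-.5+o
s=f([(205,130),(270,80),(380,48),(500,62),(570,110),(570,225),(500,265),(390,283),(290,270),(215,235)],(120,180),8)
d=f([(160,190),(200,130),(300,95),(400,105),(470,150),(490,205),(450,265),(380,300),(290,300),(200,265)],(250,95),10)
for c,p,l in((S,s,f([(200,130),(272,138)],(120,180),8)),(D,d,f([(475,182),(418,186)],(250,95),10))):
    v,e=circ(plane(c,p,.222)); L=plane(c,l,.222)[:,:2]
    dd=L-v[:2]; print(v.round(4),e.round(4),L.round(4).tolist(),np.degrees(np.arctan2(dd[:,1],dd[:,0])),np.hypot(*dd.T))
# loose object positions
print("mug",plane(S,np.array([[243,249.]]),0),plane(D,np.array([[253,210.]]),0))
print("jug",plane(S,np.array([[267,332.]]),0),plane(D,np.array([[215,158.]]),0))
print("hopper top",plane(S,np.array([[97,303.]]),.136),"tamper top",plane(S,np.array([[88,282.]]),.085), plane(D,np.array([[315,126.]]),.085))
print("spout",plane(S,f([(40,215),(110,150)],(120,180),8),.188))
E
```

```text
[ 0.528  -0.1714  0.0472] 0.004 [[0.4805, -0.1827], [0.4973, -0.1773]] [-166.62474132 -169.19093836] [0.0489027  0.03132817]
[ 0.5215 -0.1692  0.0466] 0.0018 [[0.4802, -0.183], [0.496, -0.1783]] [-161.45528284 -160.34510468] [0.04352722 0.02702763]
mug [[ 0.58171206 -0.00322709  0.        ]] [[ 5.71288273e-01  1.39476402e-02 -1.11022302e-16]]
jug [[ 0.74082181 -0.18581594  0.        ]] [[ 0.73076449 -0.17885459  0.        ]]
hopper top [[ 0.5238318  -0.36741041  0.136     ]] tamper top [[ 0.42723503 -0.30760801  0.085     ]] [[ 0.41992249 -0.29839782  0.085     ]]
spout [[ 0.43343987 -0.19265523  0.188     ]
 [ 0.42938919 -0.16341865  0.188     ]]
```

Call:
send_rows(
  fingers=[0, 0, 0, 0, 0],
  xyz=[
    [25.4, -14.5, 0],
    [25.4, -14.5, 0],
    [25.4, -14.5, 0],
    [25.4, -14.5, 0],
    [25.4, -14.5, 0],
  ],
  rot=[
    [0, 0, 0],
    [0, 0, 0],
    [0, 0, 0],
    [0, 0, 0],
    [0, 0, 0],
  ],
  squeeze=40,
)

```text
time: 0.52
tool_pos: [0.2477, -0.3986, 0.242]
ee_rot: [0.99, 0.139, -0.0, -0.0]
contact_force: [-0.4, -0.6, 0.2]
grip_width: 0.0254
grasp_force: 0.0
```

Call:
send_rows(
  fingers=[0, 0, 0, 0, 0],
  xyz=[
    [25.4, -14.5, 0],
    [25.4, -14.5, 0],
    [25.4, -14.5, 0],
    [25.4, -14.5, 0],
    [25.4, -14.5, 0],
  ],
  rot=[
    [0, 0, 0],
    [0, 0, 0],
    [0, 0, 0],
    [0, 0, 0],
    [0, 0, 0],
  ],
)

```text
time: 0.93
tool_pos: [0.3498, -0.2937, 0.2421]
ee_rot: [0.99, 0.139, -0.0, -0.0]
contact_force: [0.5, -0.6, 0.2]
grip_width: -0.0002
grasp_force: 0.0
```

Call:
send_rows(
  fingers=[0, 0, 0, 0, 0],
  xyz=[
    [25.4, -14.5, 0],
    [25.4, -14.5, 0],
    [25.4, -14.5, 0],
    [25.4, -14.5, 0],
    [12.7, -7.2, 0],
  ],
  rot=[
    [0, 0, 0],
    [0, 0, 0],
    [0, 0, 0],
    [0, 0, 0],
    [0, 0, 0],
  ],
)

```text
time: 1.35
tool_pos: [0.4424, -0.1985, 0.242]
ee_rot: [0.99, 0.14, 0.0, -0.0]
contact_force: [-0.1, -0.1, -0.9]
grip_width: -0.0003
grasp_force: 0.0
```

Run:
```python
from rig import bot
import cv2,numpy as np
s=bot.get_state();print(s)
im=[]
for n,(x,y) in(("scene",(80,140)),("side",(230,60)),("wrist",None)) if 0 else (("scene",(90,140)),("side",(240,60))):
    c=bot.capture(n);np.savez(f"pics/{n}1.npz",**c)
    im.append(cv2.resize(c["pixels"][y:y+120,x:x+130,::-1],None,fx=3,fy=3,interpolation=cv2.INTER_CUBIC))
c=bot.capture("wrist");np.savez("pics/wrist1.npz",**c);w=cv2.resize(c["pixels"][:,:,::-1],(320,240))
cv2.imwrite("pics/m1.png",np.vstack([np.hstack(im),np.pad(w,((0,0),(0,460),(0,0)))]))
print(c["camera_matrix"],c["world_from_camera"].round(3))
```

```text
{'time': 1.35, 'joint_pos': array([-5.80453609e-01,  2.69169974e-01,  1.62981105e+00,  8.92196815e-04,
        1.24306276e+00,  7.08439553e-01]), 'qvel': array([ 0.32790825,  0.10360779, -0.13705876, -0.02024926,  0.04079433,
        0.31680712]), 'tau': array([-8.59321766e-01, -3.95549011e+01, -2.38826090e+01,  1.32022351e-01,
       -2.48125673e-02, -6.22183015e-02]), 'tool_pos': array([ 0.44244273, -0.1984917 ,  0.24199999]), 'ee_rot': array([ 9.90102824e-01,  1.40343038e-01,  1.09545759e-04, -4.66085648e-04]), 'contact_force': array([-0.11470603, -0.08624209, -0.85734159]), 'torque': array([-0.01091867,  0.00718763,  0.00440254]), 'grasp_force': 0.0, 'grip_width': -0.00030021478520176405}
[[324.40324102   0.         253.71293946]
 [  0.         324.40324102 195.96167058]
 [  0.           0.           1.        ]] [[ 0.279  0.92   0.276  0.512]
 [-0.96   0.267  0.081 -0.179]
 [ 0.001 -0.287  0.958  0.372]
 [ 0.     0.     0.     1.   ]]
```

View pics/m1.png

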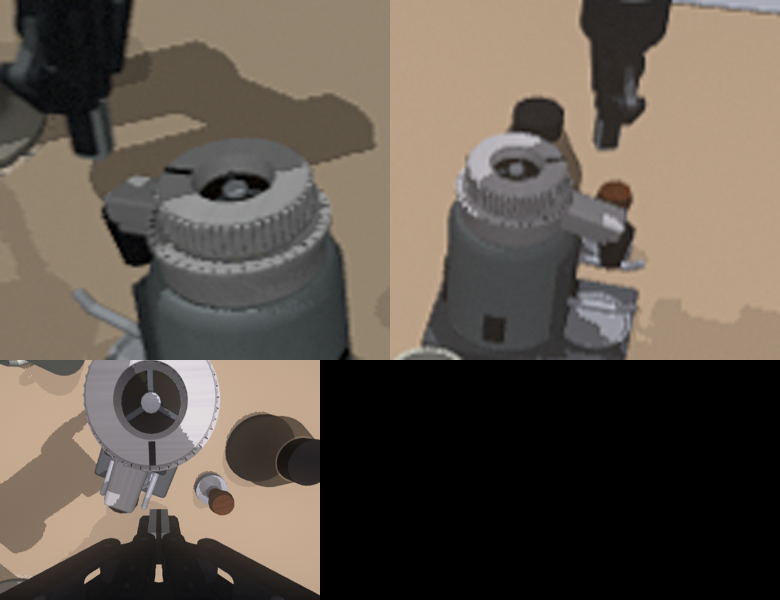

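Run:
```python
import cv2,numpy as np
c=np.load("pics/wrist1.npz")["pixels"][0:200,120:370,::-1]
cv2.imwrite("pics/w1.png",cv2.resize(c,None,fx=3,fy=3,interpolation=cv2.INTER_CUBIC))
from rig import bot
print(bot.get_state()["tool_pos"])
```

```text
[ 0.4411484 -0.2000903  0.2418797]
```

View pics/w1.png

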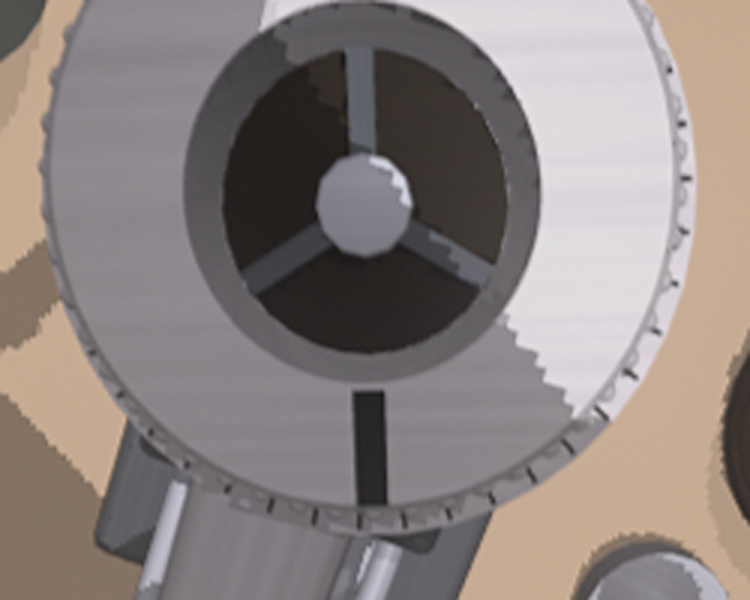

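Run:
```python
import numpy as np
from h import *
c=np.load("pics/wrist1.npz")
f=lambda uv:(np.array(uv)+.5)/3-.5+(120,0)
for pts in ([(50,190),(75,320),(125,400),(190,460),(280,500),(370,508),(460,496),(570,425),(640,320),(675,200),(668,90)],[(183,190),(541,190),(362,2),(362,382),(237,60),(490,60),(250,335),(480,335)]):
    v,e=circ(plane(c,f(pts),.222)); print(v.round(4),e.round(4))
    L=plane(c,f([(372,505),(369,391)]),.222)[:,:2]; d=L-v[:2]; print(np.degrees(np.arctan2(d[:,1],d[:,0])),np.hypot(*d.T))
d=L[0]-L[1];print(L,np.degrees(np.arctan2(d[1],d[0])))
```

```text
[ 0.5222 -0.17    0.0453] 0.0008
[-161.94436002 -161.36043798] [0.04432978 0.02667961]
[ 0.5226 -0.1704  0.0255] 0.0004
[-162.67251358 -162.57113675] [0.0445294  0.02687586]
[[ 0.4801018  -0.18370027]
 [ 0.49696839 -0.17848785]] -162.82684944448494
```

Call:
send_rows(
  fingers=[0, 0, 0, 0],
  xyz=[
    [0, -6.2, 15],
    [0, 0, 16],
    [12, 0, 0],
    [10, 0, 0],
  ],
  rot=[
    [0, 0, 0],
    [0, 0, 0],
    [0, 0, 0],
    [0, 0, 0],
  ],
)

```text
time: 1.83
tool_pos: [0.4604, -0.1894, 0.2112]
ee_rot: [0.99, 0.138, -0.0, -0.0]
contact_force: [0.7, -0.9, -0.5]
grip_width: 0.0003
grasp_force: 0.0
```

Call:
send_rows(
  fingers=[0, 0, 0, 0],
  xyz=[
    [1, 0, 0],
    [1, 0, 0],
    [0, 0, 0],
    [0, 0, 0],
  ],
  rot=[
    [0, 0, 0],
    [0, 0, 0],
    [0, 0, 0],
    [0, 0, 0],
  ],
)

```text
time: 2.17
tool_pos: [0.4624, -0.1885, 0.2117]
ee_rot: [0.99, 0.139, 0.0, 0.0]
contact_force: [0.2, -0.4, -0.1]
grip_width: 0.0001
grasp_force: 0.0
```

Call:
send_rows(
  fingers=[0, 0],
  xyz=[
    [1, 0, 0],
    [0, 0, 0],
  ],
  rot=[
    [0, 0, 0],
    [0, 0, 0],
  ],
)

```text
time: 2.33
tool_pos: [0.4633, -0.1881, 0.2115]
ee_rot: [0.99, 0.139, 0.0, 0.0]
contact_force: [0.1, 0.4, 0.7]
grip_width: 0.0001
grasp_force: 0.0
```

Call:
send_rows(
  fingers=[0, 0],
  xyz=[
    [1, 0, 0],
    [0, 0, 0],
  ],
  rot=[
    [0, 0, 0],
    [0, 0, 0],
  ],
)

```text
time: 2.5
tool_pos: [0.4643, -0.1877, 0.2114]
ee_rot: [0.99, 0.139, 0.0, 0.0]
contact_force: [0.5, 0.7, -0.9]
grip_width: 0.0
grasp_force: 0.0
```

Call:
send_rows(
  fingers=[0, 0],
  xyz=[
    [1, 0, 0],
    [0, 0, 0],
  ],
  rot=[
    [0, 0, 0],
    [0, 0, 0],
  ],
)

```text
time: 2.67
tool_pos: [0.4653, -0.1874, 0.2113]
ee_rot: [0.99, 0.139, 0.0, 0.0]
contact_force: [0.2, 0.7, -0.3]
grip_width: -0.0001
grasp_force: 0.0
```

Call:
send_rows(
  fingers=[0, 0],
  xyz=[
    [1, 0, 0],
    [0, 0, 0],
  ],
  rot=[
    [0, 0, 0],
    [0, 0, 0],
  ],
)

```text
time: 2.83
tool_pos: [0.4663, -0.1871, 0.2113]
ee_rot: [0.99, 0.139, 0.0, 0.0]
contact_force: [0.3, -0.8, -0.2]
grip_width: -0.0
grasp_force: 0.0
```

Call:
send_rows(
  fingers=[0, 0],
  xyz=[
    [0.5, 0, 0],
    [0, 0, 0],
  ],
  rot=[
    [0, 0, 0],
    [0, 0, 0],
  ],
)

```text
time: 3.0
tool_pos: [0.4667, -0.187, 0.2113]
ee_rot: [0.99, 0.139, 0.0, 0.0]
contact_force: [-0.3, -0.8, 0.5]
grip_width: 0.0002
grasp_force: 0.0
```

Call:
send_rows(
  fingers=[0, 0],
  xyz=[
    [1, 0, 0],
    [0, 0, 0],
  ],
  rot=[
    [0, 0, 0],
    [0, 0, 0],
  ],
)

```text
time: 3.17
tool_pos: [0.4671, -0.1869, 0.2113]
ee_rot: [0.99, 0.139, -0.001, 0.0]
contact_force: [-3.1, -1.0, 0.6]
grip_width: -0.0
grasp_force: 1.5
```

Call:
send_rows(
  fingers=[0, 0],
  xyz=[
    [0.7, 0, 0],
    [0, 0, 0],
  ],
  rot=[
    [0, 0, 0],
    [0, 0, 0],
  ],
)

```text
time: 3.33
tool_pos: [0.4672, -0.1868, 0.2112]
ee_rot: [0.99, 0.139, -0.001, 0.0]
contact_force: [-5.6, -1.6, 3.0]
grip_width: 0.0002
grasp_force: 3.1
```

Call:
send_rows(
  fingers=[0, 0],
  xyz=[
    [0.5, 0, 0],
    [0, 0, 0],
  ],
  rot=[
    [0, 0, 0],
    [0, 0, 0],
  ],
)

```text
time: 3.5
tool_pos: [0.4673, -0.1868, 0.2112]
ee_rot: [0.99, 0.139, -0.002, 0.0]
contact_force: [-7.2, -2.8, 3.9]
grip_width: 0.0001
grasp_force: 4.1
```

Call:
send_rows(
  fingers=[0, 0, 0, 0, 0],
  xyz=[
    [0.3, 5.85, 0],
    [0.3, 5.85, 0],
    [0.3, 5.85, 0],
    [0.3, 5.85, 0],
    [0.3, 5.85, 0],
  ],
  rot=[
    [0, 0, -6],
    [0, 0, -6],
    [0, 0, -6],
    [0, 0, -6],
    [0, 0, -6],
  ],
)

```text
time: 3.92
tool_pos: [0.4827, -0.2118, 0.2113]
ee_rot: [0.919, 0.393, -0.001, -0.0]
contact_force: [-4.9, -1.3, 3.1]
grip_width: -0.0001
grasp_force: 2.2
```

```bash
cat > st.py <<'E'
from rig import bot
import numpy as np
from scipy.spatial.transform import Rotation as R
C=np.array([.5224,-.1702])
s=bot.get_state();r=R.from_quat(s["ee_rot"])
d=s["tool_pos"][:2]-C
x=r.as_matrix()[:,0]
print("t",round(s["time"],2),"z",s["tool_pos"][2].round(4),"r",np.hypot(*d).round(4),"phi",np.degrees(np.arctan2(d[1],d[0])).round(1),"psi",np.degrees(np.arctan2(x[1],x[0])).round(1),"F tool",(r.inv().apply(s["contact_force"])).round(1),"C in tool mm",(1000*r.inv().apply([*-d,0])).round(1),"q6",np.degrees(s["joint_pos"][5]).round(0))
E
cat > idx.py <<'E'
# index angle from the wrist picture: unwrap the ring 29..43 mm about C at the collar's top and find the darkest azimuth
import sys,cv2,numpy as np
from rig import bot
from h import *
z=float(sys.argv[1]);C=np.array([.5224,-.1702])
for n in sys.argv[2:]:
    c=bot.capture(n);g=cv2.cvtColor(c["pixels"],cv2.COLOR_RGB2GRAY).astype(np.float32)
    a=np.radians(np.arange(0,360,.5));r=np.linspace(.03,.042,13);A,Rr=np.meshgrid(a,r)
    uv=proj(c,np.c_[(C[0]+Rr*np.cos(A)).ravel(),(C[1]+Rr*np.sin(A)).ravel(),np.full(A.size,z)]).astype(np.float32)
    m=cv2.remap(g,uv[:,0].reshape(A.shape),uv[:,1].reshape(A.shape),cv2.INTER_LINEAR,borderValue=255).mean(0)
    w=np.clip(m.min()+25-m,0,None); ang=np.degrees(np.angle((w*np.exp(1j*a)).sum()))
    print(n,"index",ang.round(1),"min",m.min().round(),"median",np.median(m),"width",(w>0).sum()*.5)
E
python3 st.py; python3 idx.py .2221 wrist scene
```

```text
t 3.92 z 0.2113 r 0.0575 phi -133.6 psi 46.3 F tool [-4.3 -2.7 -3.1] C in tool mm [57.5 -0.  -0.1] q6 12.0
wrist index -133.8 min 45.0 median 168.671 width 7.0
scene index -131.6 min 18.0 median 95.90467 width 7.0
```

Call:
send_rows(
  fingers=[0, 0, 0, 0, 0],
  xyz=[
    [0.5, 5.85, 0],
    [0.4, 5.85, 0],
    [0.4, 5.85, 0],
    [0.3, 5.85, 0],
    [0.3, 5.85, 0],
  ],
  rot=[
    [0, 0, -6],
    [0, 0, -6],
    [0, 0, -6],
    [0, 0, -6],
    [0, 0, -6],
  ],
)

```text
time: 4.43
tool_pos: [0.5089, -0.2263, 0.2115]
ee_rot: [0.787, 0.617, -0.001, 0.001]
contact_force: [-4.2, -6.4, 2.1]
grip_width: 0.0002
grasp_force: 2.6
```

Call:
send_rows(
  fingers=[0, 0, 0, 0, 0],
  xyz=[
    [0.3, 5.85, 0],
    [0.3, 5.85, 0],
    [0.3, 5.85, 0],
    [0.3, 5.85, 0],
    [0.3, 5.85, 0],
  ],
  rot=[
    [0, 0, -6],
    [0, 0, -6],
    [0, 0, -6],
    [0, 0, -6],
    [0, 0, -6],
  ],
)

```text
time: 4.85
tool_pos: [0.5387, -0.2262, 0.2117]
ee_rot: [0.601, 0.799, -0.001, 0.002]
contact_force: [-0.6, -5.4, -0.5]
grip_width: -0.0004
grasp_force: 2.6
```

```bash
python3 st.py; python3 idx.py .2225 wrist
```

```text
t 4.85 z 0.2117 r 0.0583 phi -73.8 psi 106.2 F tool [-5.1 -2.1  0.5] C in tool mm [58.3 -0.1 -0.2] q6 -46.0
wrist index -75.2 min 32.0 median 150.1442 width 7.0
```

Call:
send_rows(
  fingers=[0, 0, 0, 0, 0],
  xyz=[
    [0.4, 5.85, 0],
    [0.4, 5.85, 0],
    [0.4, 5.85, 0],
    [0.3, 5.85, 0],
    [0.3, 5.85, 0],
  ],
  rot=[
    [0, 0, -6],
    [0, 0, -6],
    [0, 0, -6],
    [0, 0, -6],
    [0, 0, -6],
  ],
)

```text
time: 5.32
tool_pos: [0.5647, -0.2114, 0.212]
ee_rot: [0.373, 0.928, -0.001, 0.003]
contact_force: [3.8, -7.5, -0.6]
grip_width: -0.0003
grasp_force: 4.0
```

Call:
send_rows(
  fingers=[0, 0, 0, 0, 0],
  xyz=[
    [0.3, 5.85, 0],
    [0.3, 5.85, 0],
    [0.3, 5.85, 0],
    [0.3, 5.85, 0],
    [0.3, 5.85, 0],
  ],
  rot=[
    [0, 0, -6],
    [0, 0, -6],
    [0, 0, -6],
    [0, 0, -6],
    [0, 0, -6],
  ],
)

```text
time: 5.73
tool_pos: [0.5802, -0.1854, 0.2122]
ee_rot: [0.12, 0.993, -0.001, 0.004]
contact_force: [10.7, -5.2, -1.0]
grip_width: 0.0005
grasp_force: 5.3
```

```bash
python3 st.py; python3 idx.py .2228 wrist
```

```text
t 5.73 z 0.2122 r 0.0598 phi -14.7 psi 166.2 F tool [-11.6  -2.5   1.1] C in tool mm [59.8  0.9 -0.6] q6 -101.0
wrist index -16.5 min 37.0 median 190.12274 width 7.5
```

Call:
send_rows(
  fingers=[0, 0, 0, 0, 0],
  xyz=[
    [0, 5.9, 0],
    [0, 6, 0],
    [0.1, 6, 0],
    [0.2, 6, 0],
    [0.2, 6, 0],
  ],
  rot=[
    [0, 0, -6],
    [0, 0, -6],
    [0, 0, -6],
    [0, 0, -6],
    [0, 0, -6],
  ],
)

```text
time: 6.2
tool_pos: [0.5807, -0.1544, 0.2123]
ee_rot: [-0.141, 0.99, -0.001, 0.004]
contact_force: [8.8, -0.6, 0.4]
grip_width: -0.0001
grasp_force: 4.2
```

```bash
sed -i 's/.5224,-.1702/.5234,-.1703/' st.py; python3 st.py; python3 idx.py .2231 wrist
```

```text
t 6.2 z 0.2123 r 0.0594 phi 15.5 psi -163.8 F tool [-8.3 -3.  -0.4] C in tool mm [59.4  0.7 -0.5] q6 -128.0
wrist index 13.7 min 39.0 median 188.93137 width 7.5
```

Call:
send_rows(
  fingers=[0, 0, 0, 0, 0],
  xyz=[
    [0.2, 6, 0],
    [0.2, 6, 0],
    [0.2, 6, 0],
    [0.2, 6, 0],
    [0.2, 6, 0],
  ],
  rot=[
    [0, 0, -6],
    [0, 0, -6],
    [0, 0, -6],
    [0, 0, -6],
    [0, 0, -6],
  ],
)

```text
time: 6.67
tool_pos: [0.5654, -0.1275, 0.2124]
ee_rot: [-0.392, 0.92, -0.001, 0.004]
contact_force: [6.5, 3.6, 2.7]
grip_width: -0.0
grasp_force: 3.6
```

```bash
python3 st.py; python3 idx.py .2233 wrist
```

```text
t 6.67 z 0.2124 r 0.0599 phi 45.5 psi -133.8 F tool [-7.1 -2.2 -2.6] C in tool mm [59.9  0.7 -0.3] q6 -157.0
wrist index 43.7 min 42.0 median 195.24594 width 7.5
```

Call:
send_rows(
  fingers=[0, 0, 0, 0, 0],
  xyz=[
    [-14, 0, 0],
    [0.5, -8.8, 0],
    [0.5, -8.8, 0],
    [0.5, -8.8, 0],
    [0.5, -8.8, 0],
  ],
  rot=[
    [0, 0, 0],
    [0, 0, 7],
    [0, 0, 7],
    [0, 0, 7],
    [0, 0, 7],
  ],
)

```text
time: 7.13
tool_pos: [0.5919, -0.1477, 0.211]
ee_rot: [-0.153, 0.988, 0.0, 0.0]
contact_force: [-0.8, 0.8, 0.0]
grip_width: 0.0002
grasp_force: 0.0
```

Call:
send_rows(
  fingers=[0, 0, 0, 0, 0],
  xyz=[
    [0.5, -8.8, 0],
    [0.5, -8.8, 0],
    [0.5, -8.8, 0],
    [0.5, -8.8, 0],
    [0.5, -8.8, 0],
  ],
  rot=[
    [0, 0, 7],
    [0, 0, 7],
    [0, 0, 7],
    [0, 0, 7],
    [0, 0, 7],
  ],
)

```text
time: 7.55
tool_pos: [0.5923, -0.1914, 0.2108]
ee_rot: [0.152, 0.988, 0.0, -0.0]
contact_force: [0.4, 0.3, 0.3]
grip_width: -0.0
grasp_force: 0.0
```

Call:
send_rows(
  fingers=[0, 0, 0, 0, 0],
  xyz=[
    [0.5, -8.8, 0],
    [0.5, -8.8, 0],
    [0.5, -8.8, 0],
    [0.5, -8.8, 0],
    [0.5, -8.8, 0],
  ],
  rot=[
    [0, 0, 7],
    [0, 0, 7],
    [0, 0, 7],
    [0, 0, 7],
    [0, 0, 7],
  ],
)

```text
time: 7.97
tool_pos: [0.5676, -0.2274, 0.2108]
ee_rot: [0.442, 0.897, 0.0, -0.0]
contact_force: [0.9, -0.3, 0.4]
grip_width: -0.0
grasp_force: 0.0
```

Call:
send_rows(
  fingers=[0, 0, 0, 0, 0],
  xyz=[
    [0.5, -8.8, 0],
    [0.5, -8.8, 0],
    [0.5, -8.8, 0],
    [0.5, -8.8, 0],
    [0.5, -8.8, 0],
  ],
  rot=[
    [0, 0, 7],
    [0, 0, 7],
    [0, 0, 7],
    [0, 0, 7],
    [0, 0, 7],
  ],
)

```text
time: 8.38
tool_pos: [0.5268, -0.2428, 0.2109]
ee_rot: [0.691, 0.722, 0.0, -0.0]
contact_force: [-0.0, -0.1, -0.0]
grip_width: -0.0
grasp_force: 0.0
```

```bash
python3 st.py; python3 idx.py .2232 wrist scene side
```

```text
t 8.38 z 0.2109 r 0.0726 phi -87.3 psi 92.5 F tool [-0.1 -0.   0. ] C in tool mm [72.6 -0.3  0. ] q6 -35.0
wrist index 44.4 min 27.0 median 194.93483 width 6.5
scene index -122.7 min 14.0 median 99.28763 width 98.5
side index 45.0 min 63.0 median 151.63641 width 9.5
```

Call:
send_rows(
  fingers=[0, 0, 0, 0, 0],
  xyz=[
    [0.5, -8.8, 0],
    [0.5, -8.8, 0],
    [0.5, -8.8, 0],
    [0.5, -8.8, 0],
    [0.5, -8.8, 0],
  ],
  rot=[
    [0, 0, 7],
    [0, 0, 7],
    [0, 0, 7],
    [0, 0, 7],
    [0, 0, 7],
  ],
)

```text
time: 8.95
tool_pos: [0.485, -0.232, 0.2112]
ee_rot: [0.875, 0.484, 0.0, 0.0]
contact_force: [-0.8, 1.3, 0.2]
grip_width: 0.0002
grasp_force: 0.0
```

Call:
send_rows(
  fingers=[0, 0, 0, 0, 0],
  xyz=[
    [0.5, -8.8, 0],
    [0.5, -8.8, 0],
    [0.5, -8.8, 0],
    [0.5, -8.8, 0],
    [0.5, -8.8, 0],
  ],
  rot=[
    [0, 0, 7],
    [0, 0, 7],
    [0, 0, 7],
    [0, 0, 7],
    [0, 0, 7],
  ],
)

```text
time: 9.37
tool_pos: [0.4567, -0.1989, 0.2113]
ee_rot: [0.98, 0.198, 0.0, 0.0]
contact_force: [1.1, 0.2, 0.3]
grip_width: -0.0
grasp_force: 0.0
```

Call:
send_rows(
  fingers=[0, 0, 0, 0, 0],
  xyz=[
    [0.5, -8.8, 0],
    [0.5, -8.8, 0],
    [0.5, -8.8, 0],
    [0.5, -8.8, 0],
    [0.5, -8.8, 0],
  ],
  rot=[
    [0, 0, 7],
    [0, 0, 7],
    [0, 0, 7],
    [0, 0, 7],
    [0, 0, 7],
  ],
)

```text
time: 9.78
tool_pos: [0.4525, -0.1555, 0.2114]
ee_rot: [0.994, -0.106, 0.0, -0.0]
contact_force: [-0.3, -0.4, 0.4]
grip_width: -0.0
grasp_force: 0.0
```

Call:
send_rows(
  fingers=[0, 0, 0, 0, 0],
  xyz=[
    [0.5, -8.8, 0],
    [0.5, -8.8, 0],
    [0.5, -8.8, 0],
    [0.5, -8.8, 0],
    [0.5, -8.8, 0],
  ],
  rot=[
    [0, 0, 7],
    [0, 0, 7],
    [0, 0, 7],
    [0, 0, 7],
    [0, 0, 7],
  ],
)

```text
time: 10.2
tool_pos: [0.474, -0.1174, 0.2114]
ee_rot: [0.917, -0.4, 0.0, -0.0]
contact_force: [-0.4, -0.4, -0.2]
grip_width: -0.0
grasp_force: 0.0
```

Call:
send_rows(
  fingers=[0, 0, 0, 0, 0],
  xyz=[
    [0.5, -8.8, 0],
    [0.5, -8.8, 0],
    [0.5, -8.8, 0],
    [0.5, -8.8, 0],
    [0.5, -8.8, 0],
  ],
  rot=[
    [0, 0, 7],
    [0, 0, 7],
    [0, 0, 7],
    [0, 0, 7],
    [0, 0, 7],
  ],
)

```text
time: 10.62
tool_pos: [0.5133, -0.0986, 0.2113]
ee_rot: [0.754, -0.657, 0.0, -0.0]
contact_force: [0.1, -0.1, -0.5]
grip_width: 0.0002
grasp_force: 0.0
```

Call:
send_rows(
  fingers=[0],
  xyz=[
    [0, 0, 0],
  ],
  rot=[
    [0, 0, 0],
  ],
)

```text
time: 10.7
tool_pos: [0.514, -0.0987, 0.2112]
ee_rot: [0.755, -0.656, 0.0, -0.0]
contact_force: [-0.7, -0.1, 0.1]
grip_width: 0.0001
grasp_force: 0.0
```

```bash
python3 st.py; python3 idx.py .2232 wrist
```

```text
t 10.7 z 0.2112 r 0.0722 phi 97.5 psi -82.0 F tool [ 0.   0.8 -0.1] C in tool mm [72.2  0.6  0. ] q6 153.0
wrist index 45.3 min 52.0 median 194.52953 width 7.0
```

Call:
send_rows(
  fingers=[0, 0, 0],
  xyz=[
    [11.5, 0.5, -2],
    [1, 0, 0],
    [0, 0, 0],
  ],
  rot=[
    [0, 0, 0],
    [0, 0, 0],
    [0, 0, 0],
  ],
)

```text
time: 11.0
tool_pos: [0.513, -0.1111, 0.2131]
ee_rot: [0.756, -0.655, -0.001, -0.001]
contact_force: [0.4, 7.1, 0.3]
grip_width: -0.0003
grasp_force: 3.6
```

Call:
send_rows(
  fingers=[0, 0],
  xyz=[
    [1.2, 0, 0],
    [0, 0, 0],
  ],
  rot=[
    [0, 0, 0],
    [0, 0, 0],
  ],
)

```text
time: 11.17
tool_pos: [0.5129, -0.1112, 0.2131]
ee_rot: [0.756, -0.655, -0.002, -0.002]
contact_force: [-0.5, 10.8, 0.6]
grip_width: -0.0003
grasp_force: 5.6
```

```bash
python3 st.py
```

```text
t 11.17 z 0.2131 r 0.06 phi 100.1 psi -81.8 F tool [-10.8  -1.1  -0.5] C in tool mm [60.  -1.9 -0.3] q6 151.0
```

Call:
send_rows(
  fingers=[0, 0, 0, 0, 0],
  xyz=[
    [-0.2, 5.9, 0],
    [0, 6, 0],
    [0.3, 6, 0],
    [0.3, 6, 0],
    [0.3, 6, 0],
  ],
  rot=[
    [0, 0, -6],
    [0, 0, -6],
    [0, 0, -6],
    [0, 0, -6],
    [0, 0, -6],
  ],
)

```text
time: 11.58
tool_pos: [0.4855, -0.1238, 0.2134]
ee_rot: [0.901, -0.434, -0.0, -0.0]
contact_force: [0.2, 1.9, -0.7]
grip_width: -0.0
grasp_force: 0.9
```

```bash
sed -i 's/.5234,-.1703/.5233,-.1695/' st.py; python3 st.py;python3 idx.py .2235 wrist
```

```text
t 11.58 z 0.2134 r 0.0593 phi 129.6 psi -51.5 F tool [-1.4 -1.4  0.7] C in tool mm [59.3 -1.1 -0.1] q6 118.0
wrist index 69.3 min 38.0 median 197.40793 width 7.0
```

Call:
send_rows(
  fingers=[0, 0, 0, 0, 0],
  xyz=[
    [1.6, 5.9, 0],
    [0.5, 5.9, 0],
    [0.4, 5.9, 0],
    [0.4, 5.9, 0],
    [0.4, 5.9, 0],
  ],
  rot=[
    [0, 0, -6],
    [0, 0, -6],
    [0, 0, -6],
    [0, 0, -6],
    [0, 0, -6],
  ],
)

```text
time: 12.05
tool_pos: [0.4683, -0.1482, 0.2134]
ee_rot: [0.982, -0.188, -0.001, -0.001]
contact_force: [-3.1, 4.3, 2.8]
grip_width: -0.0
grasp_force: 2.4
```

```bash
python3 st.py;python3 idx.py .2237 wrist
```

```text
t 12.05 z 0.2134 r 0.0589 phi 158.8 psi -21.7 F tool [-4.5 -2.8 -2.8] C in tool mm [58.9 -0.5 -0.2] q6 85.0
wrist index 96.1 min 41.0 median 209.64279 width 7.5
```

Call:
send_rows(
  fingers=[0, 0, 0, 0, 0],
  xyz=[
    [0.6, 5.9, 0],
    [0.4, 5.95, 0],
    [0.3, 5.95, 0],
    [0.3, 5.95, 0],
    [0.3, 5.95, 0],
  ],
  rot=[
    [0, 0, -6],
    [0, 0, -6],
    [0, 0, -6],
    [0, 0, -6],
    [0, 0, -6],
  ],
)

```text
time: 12.52
tool_pos: [0.4651, -0.1782, 0.2132]
ee_rot: [0.997, 0.073, -0.001, -0.001]
contact_force: [-2.5, 1.2, -0.1]
grip_width: -0.0003
grasp_force: 1.2
```

Call:
send_rows(
  fingers=[0, 0, 0, 0, 0],
  xyz=[
    [0.3, 5.95, 0],
    [0.3, 5.95, 0],
    [0.3, 5.95, 0],
    [0.3, 5.95, 0],
    [0.3, 5.95, 0],
  ],
  rot=[
    [0, 0, -6],
    [0, 0, -6],
    [0, 0, -6],
    [0, 0, -6],
    [0, 0, -6],
  ],
)

```text
time: 12.93
tool_pos: [0.4772, -0.206, 0.2133]
ee_rot: [0.945, 0.328, -0.001, -0.0]
contact_force: [-0.5, 0.0, -0.5]
grip_width: 0.0005
grasp_force: 0.1
```

```bash
python3 st.py;python3 idx.py .2241 wrist
```

```text
t 12.93 z 0.2133 r 0.0588 phi -141.6 psi 38.3 F tool [-0.4 -0.3  0.5] C in tool mm [58.8 -0.1 -0.1] q6 20.0
wrist index 124.4 min 45.0 median 162.25198 width 6.5
```

Call:
send_rows(
  fingers=[0, 0, 0, 0, 0],
  xyz=[
    [1.8, 5.85, 0],
    [0.5, 5.85, 0],
    [0.4, 5.85, 0],
    [0.4, 5.85, 0],
    [0.4, 5.85, 0],
  ],
  rot=[
    [0, 0, -6],
    [0, 0, -6],
    [0, 0, -6],
    [0, 0, -6],
    [0, 0, -6],
  ],
)

```text
time: 13.4
tool_pos: [0.5012, -0.2236, 0.2136]
ee_rot: [0.828, 0.56, -0.002, 0.001]
contact_force: [-5.6, -7.4, -0.3]
grip_width: -0.0002
grasp_force: 4.0
```

```bash
python3 st.py;python3 idx.py .2243 wrist
```

```text
t 13.4 z 0.2136 r 0.0585 phi -112.2 psi 68.1 F tool [-9.  -2.4  0.3] C in tool mm [58.5  0.4 -0.3] q6 -10.0
wrist index 151.5 min 63.0 median 149.9668 width 6.5
```

Call:
send_rows(
  fingers=[0, 0, 0, 0, 0],
  xyz=[
    [0.2, 5.85, 0],
    [0.3, 5.85, 0],
    [0.3, 5.85, 0],
    [0.3, 5.85, 0],
    [0.3, 5.85, 0],
  ],
  rot=[
    [0, 0, -6],
    [0, 0, -6],
    [0, 0, -6],
    [0, 0, -6],
    [0, 0, -6],
  ],
)

```text
time: 13.87
tool_pos: [0.531, -0.2276, 0.2138]
ee_rot: [0.655, 0.755, -0.002, 0.002]
contact_force: [-1.3, -6.9, -0.1]
grip_width: 0.0002
grasp_force: 3.3
```

Call:
send_rows(
  fingers=[0, 0, 0, 0, 0],
  xyz=[
    [0.2, 5.85, 0],
    [0.2, 5.85, 0],
    [0.2, 5.85, 0],
    [0.2, 5.85, 0],
    [0.2, 5.85, 0],
  ],
  rot=[
    [0, 0, -6],
    [0, 0, -6],
    [0, 0, -6],
    [0, 0, -6],
    [0, 0, -6],
  ],
)

```text
time: 14.28
tool_pos: [0.5588, -0.2165, 0.214]
ee_rot: [0.437, 0.899, -0.001, 0.002]
contact_force: [1.6, -5.7, -0.7]
grip_width: -0.0002
grasp_force: 2.8
```

```bash
python3 st.py;python3 idx.py .2245 wrist
```

```text
t 14.28 z 0.214 r 0.0589 phi -53.0 psi 128.1 F tool [-5.5 -2.3  0.7] C in tool mm [58.9  1.1 -0.3] q6 -67.0
wrist index -149.2 min 47.0 median 185.9769 width 7.0
```

Call:
send_rows(
  fingers=[0, 0, 0, 0, 0],
  xyz=[
    [0.3, 5.85, 0],
    [0.2, 5.85, 0],
    [0.2, 5.85, 0],
    [0.2, 5.85, 0],
    [0.2, 5.85, 0],
  ],
  rot=[
    [0, 0, -6],
    [0, 0, -6],
    [0, 0, -6],
    [0, 0, -6],
    [0, 0, -6],
  ],
)

```text
time: 14.75
tool_pos: [0.5774, -0.1932, 0.2141]
ee_rot: [0.19, 0.982, -0.001, 0.003]
contact_force: [5.3, -4.3, -0.6]
grip_width: -0.0002
grasp_force: 3.2
```

Call:
send_rows(
  fingers=[0, 0, 0, 0, 0],
  xyz=[
    [0.2, 5.9, 0],
    [0.2, 5.9, 0],
    [0.2, 5.9, 0],
    [0.2, 5.9, 0],
    [0.2, 5.9, 0],
  ],
  rot=[
    [0, 0, -6],
    [0, 0, -6],
    [0, 0, -6],
    [0, 0, -6],
    [0, 0, -6],
  ],
)

```text
time: 15.17
tool_pos: [0.5823, -0.1633, 0.2143]
ee_rot: [-0.071, 0.997, -0.002, 0.003]
contact_force: [7.2, -1.4, -1.6]
grip_width: 0.0003
grasp_force: 3.7
```

```bash
python3 st.py;python3 idx.py .2245 wrist
```

```text
t 15.17 z 0.2143 r 0.0593 phi 6.0 psi -171.8 F tool [-6.9 -2.4  1.7] C in tool mm [59.2  2.2 -0.4] q6 -121.0
wrist index -89.4 min 61.0 median 190.28973 width 7.0
```

Call:
send_rows(
  fingers=[0, 0, 0, 0, 0],
  xyz=[
    [0.2, 6, 0],
    [0.2, 6, 0],
    [0.2, 6, 0],
    [0.2, 6, 0],
    [0.2, 6, 0],
  ],
  rot=[
    [0, 0, -6],
    [0, 0, -6],
    [0, 0, -6],
    [0, 0, -6],
    [0, 0, -6],
  ],
)

```text
time: 15.63
tool_pos: [0.5713, -0.1345, 0.2144]
ee_rot: [-0.327, 0.945, -0.001, 0.003]
contact_force: [9.4, 3.5, 0.2]
grip_width: -0.0002
grasp_force: 4.0
```

Call:
send_rows(
  fingers=[0, 0, 0, 0, 0],
  xyz=[
    [-14, 1, 0],
    [0.5, -8.8, 0],
    [0.5, -8.8, 0],
    [0.5, -8.8, 0],
    [0.5, -8.8, 0],
  ],
  rot=[
    [0, 0, 0],
    [0, 0, 7],
    [0, 0, 7],
    [0, 0, 7],
    [0, 0, 7],
  ],
)

```text
time: 16.05
tool_pos: [0.5942, -0.1573, 0.2132]
ee_rot: [-0.082, 0.997, -0.0, -0.0]
contact_force: [-0.3, -0.5, 0.1]
grip_width: 0.0003
grasp_force: 0.0
```

Call:
send_rows(
  fingers=[0, 0, 0, 0, 0],
  xyz=[
    [0.5, -8.8, 0],
    [0.5, -8.8, 0],
    [0.5, -8.8, 0],
    [0.5, -8.8, 0],
    [0.5, -8.8, 0],
  ],
  rot=[
    [0, 0, 7],
    [0, 0, 7],
    [0, 0, 7],
    [0, 0, 7],
    [0, 0, 7],
  ],
)

```text
time: 16.47
tool_pos: [0.5884, -0.2007, 0.213]
ee_rot: [0.222, 0.975, -0.0, -0.0]
contact_force: [0.6, 0.5, 0.4]
grip_width: 0.0001
grasp_force: 0.0
```

Call:
send_rows(
  fingers=[0, 0, 0, 0, 0],
  xyz=[
    [0.5, -8.8, 0],
    [0.5, -8.8, 0],
    [0.5, -8.8, 0],
    [0.5, -8.8, 0],
    [0.5, -8.8, 0],
  ],
  rot=[
    [0, 0, 7],
    [0, 0, 7],
    [0, 0, 7],
    [0, 0, 7],
    [0, 0, 7],
  ],
)

```text
time: 16.88
tool_pos: [0.559, -0.2329, 0.2131]
ee_rot: [0.505, 0.863, -0.0, -0.0]
contact_force: [0.6, 0.2, 0.1]
grip_width: -0.0002
grasp_force: 0.0
```

Call:
send_rows(
  fingers=[0, 0, 0, 0, 0],
  xyz=[
    [0.5, -8.8, 0],
    [0.5, -8.8, 0],
    [0.5, -8.8, 0],
    [0.5, -8.8, 0],
    [0.5, -8.8, 0],
  ],
  rot=[
    [0, 0, 7],
    [0, 0, 7],
    [0, 0, 7],
    [0, 0, 7],
    [0, 0, 7],
  ],
)

```text
time: 17.3
tool_pos: [0.5165, -0.2423, 0.2132]
ee_rot: [0.741, 0.672, -0.0, -0.0]
contact_force: [-0.4, -0.3, -0.6]
grip_width: -0.0001
grasp_force: 0.0
```

```bash
python3 st.py;python3 idx.py .2246 wrist
```

```text
t 17.3 z 0.2132 r 0.0732 phi -95.4 psi 84.4 F tool [-0.3 -0.4  0.6] C in tool mm [73.2 -0.3 -0. ] q6 -27.0
wrist index -58.1 min 43.0 median 201.27115 width 6.5
```

Call:
send_rows(
  fingers=[0, 0, 0, 0, 0],
  xyz=[
    [0.5, -8.8, 0],
    [0.5, -8.8, 0],
    [0.5, -8.8, 0],
    [0.5, -8.8, 0],
    [0.5, -8.8, 0],
  ],
  rot=[
    [0, 0, 7],
    [0, 0, 7],
    [0, 0, 7],
    [0, 0, 7],
    [0, 0, 7],
  ],
)

```text
time: 17.77
tool_pos: [0.4765, -0.2256, 0.2133]
ee_rot: [0.908, 0.42, -0.0, 0.0]
contact_force: [0.1, 0.1, -1.1]
grip_width: -0.0001
grasp_force: 0.0
```

Call:
send_rows(
  fingers=[0, 0, 0, 0, 0],
  xyz=[
    [0.5, -8.8, 0],
    [0.5, -8.8, 0],
    [0.5, -8.8, 0],
    [0.5, -8.8, 0],
    [0.5, -8.8, 0],
  ],
  rot=[
    [0, 0, 7],
    [0, 0, 7],
    [0, 0, 7],
    [0, 0, 7],
    [0, 0, 7],
  ],
)

```text
time: 18.18
tool_pos: [0.4531, -0.1888, 0.2134]
ee_rot: [0.992, 0.127, -0.0, 0.0]
contact_force: [-0.1, -0.9, -0.3]
grip_width: -0.0
grasp_force: 0.0
```

Call:
send_rows(
  fingers=[0, 0, 0, 0, 0],
  xyz=[
    [0.5, -8.8, 0],
    [0.5, -8.8, 0],
    [0.5, -8.8, 0],
    [0.5, -8.8, 0],
    [0.5, -8.8, 0],
  ],
  rot=[
    [0, 0, 7],
    [0, 0, 7],
    [0, 0, 7],
    [0, 0, 7],
    [0, 0, 7],
  ],
)

```text
time: 18.6
tool_pos: [0.4551, -0.1452, 0.2135]
ee_rot: [0.984, -0.177, -0.0, 0.0]
contact_force: [0.4, -0.4, 0.9]
grip_width: -0.0003
grasp_force: 0.0
```

Call:
send_rows(
  fingers=[0, 0, 0, 0, 0],
  xyz=[
    [0.5, -8.8, 0],
    [0.5, -8.8, 0],
    [0.5, -8.8, 0],
    [0.5, -8.8, 0],
    [0.5, -8.8, 0],
  ],
  rot=[
    [0, 0, 7],
    [0, 0, 7],
    [0, 0, 7],
    [0, 0, 7],
    [0, 0, 7],
  ],
)

```text
time: 19.02
tool_pos: [0.4816, -0.1106, 0.2135]
ee_rot: [0.886, -0.465, 0.0, 0.0]
contact_force: [0.2, 0.6, -0.0]
grip_width: -0.0003
grasp_force: 0.0
```

Call:
send_rows(
  fingers=[0, 0, 0],
  xyz=[
    [0.5, -8.8, 0],
    [0.5, -8.8, 0],
    [0, 0, 0],
  ],
  rot=[
    [0, 0, 7],
    [0, 0, 7],
    [0, 0, 0],
  ],
)

```text
time: 19.27
tool_pos: [0.4979, -0.1022, 0.2133]
ee_rot: [0.823, -0.568, 0.0, -0.0]
contact_force: [0.4, -0.1, 1.2]
grip_width: -0.0001
grasp_force: 0.0
```

```bash
python3 idx.py .2246 wrist side; python3 st.py
```

```text
wrist index 85.3 min 121.0 median 197.67154 width 49.5
side index 175.9 min 39.0 median 41.47874 width 294.0
t 19.37 z 0.2132 r 0.0721 phi 111.8 psi -68.7 F tool [-0.6  0.2 -0.4] C in tool mm [72.1 -0.6  0. ] q6 138.0
```

Call:
send_rows(
  fingers=[0, 0, 0, 0],
  xyz=[
    [11.5, -0.6, -1],
    [2, 0, 0],
    [1, 0, 0],
    [0, 0, 0],
  ],
  rot=[
    [0, 0, 0],
    [0, 0, 0],
    [0, 0, 0],
    [0, 0, 0],
  ],
)

```text
time: 19.7
tool_pos: [0.5013, -0.1146, 0.2143]
ee_rot: [0.825, -0.566, -0.002, -0.001]
contact_force: [-2.2, 11.2, 3.8]
grip_width: 0.0003
grasp_force: 5.3
```

Call:
send_rows(
  fingers=[0, 0, 0, 0, 0],
  xyz=[
    [0.4, 5.9, 0],
    [0.4, 5.9, 0],
    [0.4, 5.9, 0],
    [0.4, 5.9, 0],
    [0.4, 5.9, 0],
  ],
  rot=[
    [0, 0, -6],
    [0, 0, -6],
    [0, 0, -6],
    [0, 0, -6],
    [0, 0, -6],
  ],
)

```text
time: 20.12
tool_pos: [0.4772, -0.1326, 0.2144]
ee_rot: [0.944, -0.33, -0.002, -0.001]
contact_force: [-4.6, 5.9, 5.1]
grip_width: 0.0
grasp_force: 3.9
```

```bash
python3 st.py;python3 idx.py .2248 wrist
```

```text
t 20.12 z 0.2144 r 0.059 phi 141.3 psi -38.6 F tool [-7.3 -1.7 -5.1] C in tool mm [59.   0.1 -0.3] q6 104.0
wrist index -28.3 min 42.0 median 200.07214 width 7.0
```

Call:
send_rows(
  fingers=[0, 0, 0, 0, 0],
  xyz=[
    [0.4, 5.9, 0],
    [0.4, 5.9, 0],
    [0.4, 5.9, 0],
    [0.4, 5.9, 0],
    [0.4, 5.9, 0],
  ],
  rot=[
    [0, 0, -6],
    [0, 0, -6],
    [0, 0, -6],
    [0, 0, -6],
    [0, 0, -6],
  ],
)

```text
time: 20.58
tool_pos: [0.4652, -0.1604, 0.2145]
ee_rot: [0.997, -0.075, -0.002, -0.001]
contact_force: [-7.4, 3.7, 5.0]
grip_width: -0.0001
grasp_force: 3.8
```

Call:
send_rows(
  fingers=[0, 0, 0, 0, 0],
  xyz=[
    [0.5, 5.9, 0],
    [0.4, 5.9, 0],
    [0.4, 5.9, 0],
    [0.4, 5.9, 0],
    [0.4, 5.9, 0],
  ],
  rot=[
    [0, 0, -6],
    [0, 0, -6],
    [0, 0, -6],
    [0, 0, -6],
    [0, 0, -6],
  ],
)

```text
time: 21.0
tool_pos: [0.4687, -0.1907, 0.2146]
ee_rot: [0.983, 0.186, -0.002, -0.0]
contact_force: [-7.5, -0.8, 5.5]
grip_width: 0.0003
grasp_force: 3.9
```

```bash
python3 st.py;python3 idx.py .2251 wrist
```

```text
t 21.0 z 0.2146 r 0.0586 phi -158.8 psi 21.4 F tool [-7.3 -2.  -5.5] C in tool mm [58.6  0.2 -0.2] q6 38.0
wrist index 30.5 min 37.0 median 152.50623 width 6.5
```

Call:
send_rows(
  fingers=[0, 0, 0, 0, 0],
  xyz=[
    [0.4, 5.85, 0],
    [0.4, 5.85, 0],
    [0.3, 5.85, 0],
    [0.4, 5.85, 0],
    [0.3, 5.85, 0],
  ],
  rot=[
    [0, 0, -6],
    [0, 0, -6],
    [0, 0, -6],
    [0, 0, -6],
    [0, 0, -6],
  ],
)

```text
time: 21.47
tool_pos: [0.4866, -0.2151, 0.2147]
ee_rot: [0.901, 0.433, -0.002, 0.0]
contact_force: [-5.3, -3.5, 2.8]
grip_width: 0.0
grasp_force: 3.2
```

Call:
send_rows(
  fingers=[0, 0, 0, 0, 0],
  xyz=[
    [0.3, 5.85, 0],
    [0.3, 5.85, 0],
    [0.3, 5.85, 0],
    [0.3, 5.85, 0],
    [0.3, 5.85, 0],
  ],
  rot=[
    [0, 0, -6],
    [0, 0, -6],
    [0, 0, -6],
    [0, 0, -6],
    [0, 0, -6],
  ],
)

```text
time: 21.88
tool_pos: [0.514, -0.2274, 0.2149]
ee_rot: [0.758, 0.652, -0.001, 0.001]
contact_force: [-3.4, -4.7, 2.2]
grip_width: 0.0001
grasp_force: 2.4
```

```bash
python3 st.py;python3 idx.py .2255 wrist
```

```text
t 21.88 z 0.2149 r 0.0586 phi -99.1 psi 81.3 F tool [-5.2 -2.7 -2.2] C in tool mm [58.6  0.5 -0.2] q6 -23.0
wrist index 88.7 min 37.0 median 142.04263 width 7.0
```

Call:
send_rows(
  fingers=[0, 0, 0, 0, 0],
  xyz=[
    [0.4, 5.85, 0],
    [0.3, 5.85, 0],
    [0.3, 5.85, 0],
    [0.3, 5.85, 0],
    [0.3, 5.85, 0],
  ],
  rot=[
    [0, 0, -6],
    [0, 0, -6],
    [0, 0, -6],
    [0, 0, -6],
    [0, 0, -6],
  ],
)

```text
time: 22.35
tool_pos: [0.5437, -0.2246, 0.2151]
ee_rot: [0.565, 0.825, -0.001, 0.002]
contact_force: [-1.0, -6.5, 1.5]
grip_width: -0.0001
grasp_force: 3.0
```

Call:
send_rows(
  fingers=[0, 0, 0, 0, 0],
  xyz=[
    [0.3, 5.85, 0],
    [0.2, 5.85, 0],
    [0.2, 5.85, 0],
    [0.2, 5.85, 0],
    [0.2, 5.85, 0],
  ],
  rot=[
    [0, 0, -6],
    [0, 0, -6],
    [0, 0, -6],
    [0, 0, -6],
    [0, 0, -6],
  ],
)

```text
time: 22.77
tool_pos: [0.5683, -0.2077, 0.2153]
ee_rot: [0.332, 0.943, -0.001, 0.003]
contact_force: [3.0, -5.5, 1.8]
grip_width: -0.0001
grasp_force: 2.9
```

```bash
python3 st.py;python3 idx.py .2258 wrist
```

```text
t 22.77 z 0.2153 r 0.059 phi -40.3 psi 141.3 F tool [-5.8 -2.4 -1.7] C in tool mm [59.   1.6 -0.3] q6 -78.0
wrist index 147.2 min 33.0 median 207.2425 width 7.0
```

Call:
send_rows(
  fingers=[0, 0, 0, 0, 0],
  xyz=[
    [0.2, 5.85, 0],
    [0.2, 5.85, 0],
    [0.2, 5.85, 0],
    [0.2, 5.85, 0],
    [0.2, 5.85, 0],
  ],
  rot=[
    [0, 0, -6],
    [0, 0, -6],
    [0, 0, -6],
    [0, 0, -6],
    [0, 0, -6],
  ],
)

```text
time: 23.23
tool_pos: [0.5814, -0.1808, 0.2155]
ee_rot: [0.076, 0.997, -0.002, 0.003]
contact_force: [6.1, -4.2, 0.9]
grip_width: 0.0002
grasp_force: 3.4
```

Call:
send_rows(
  fingers=[0, 0, 0],
  xyz=[
    [0.3, 5.85, 0],
    [0.2, 3.9, 0],
    [0, 0, 0],
  ],
  rot=[
    [0, 0, -6],
    [0, 0, -4],
    [0, 0, 0],
  ],
)

```text
time: 23.48
tool_pos: [0.5825, -0.1698, 0.2156]
ee_rot: [-0.011, 1.0, -0.001, 0.004]
contact_force: [8.4, -1.2, 1.1]
grip_width: 0.0
grasp_force: 4.3
```

```bash
python3 st.py
# allow stored start pictures as a reference: name like wrist1@z
python3 - <<'E'
t=open('idx.py').read()
t=t.replace('for n in sys.argv[2:]:\n    c=bot.capture(n)','for n in sys.argv[2:]:\n    c=np.load(n) if n.endswith("npz") else bot.capture(n)')
open('idx.py','w').write(t)
E
python3 idx.py .222 pics/wrist1.npz pics/side0.npz pics/scene0.npz pics/side1.npz; python3 idx.py .2259 wrist scene side
```

```text
t 23.48 z 0.2156 r 0.0592 phi -0.3 psi -178.7 F tool [-8.4 -1.3 -1. ] C in tool mm [59.2  1.6 -0.4] q6 -115.0
pics/wrist1.npz index -162.2 min 38.0 median 168.66275 width 7.0
pics/side0.npz index -163.0 min 91.0 median 185.599 width 6.5
pics/scene0.npz index -161.3 min 29.0 median 144.02951 width 5.5
pics/side1.npz index -162.8 min 64.0 median 121.290375 width 10.5
wrist index -172.5 min 42.0 median 182.96463 width 6.5
scene index 38.2 min 15.0 median 134.11948 width 97.0
side index -171.2 min 63.0 median 160.16357 width 5.0
```

Call:
send_rows(
  fingers=[0, 0, 0, 0],
  xyz=[
    [0.1, 3, 0],
    [0.1, 3, 0],
    [0, 0, 0],
    [0, 0, 0],
  ],
  rot=[
    [0, 0, -3],
    [0, 0, -3],
    [0, 0, 0],
    [0, 0, 0],
  ],
)

```text
time: 23.97
tool_pos: [0.5822, -0.164, 0.2156]
ee_rot: [-0.061, 0.998, -0.001, 0.004]
contact_force: [10.5, -0.0, 0.3]
grip_width: -0.0001
grasp_force: 4.7
```

```bash
python3 st.py; python3 idx.py .226 wrist side
```

```text
t 23.97 z 0.2156 r 0.0592 phi 5.4 psi -173.0 F tool [-10.4  -1.3  -0.2] C in tool mm [59.2  1.7 -0.5] q6 -120.0
wrist index -166.6 min 42.0 median 183.82928 width 7.0
side index -164.8 min 70.0 median 161.45187 width 6.5
```

Call:
send_rows(
  fingers=[0, 0, 0, 0, 0],
  xyz=[
    [-14, 0, 0],
    [-10, 0, -10],
    [0, 0, -20],
    [0.6, -10.2, 0],
    [0.6, -10.2, 0],
  ],
  rot=[
    [0, 0, 0],
    [0, 0, 0],
    [0, 0, 0],
    [0, 0, 7],
    [0, 0, 7],
  ],
)

```text
time: 24.48
tool_pos: [0.6041, -0.1811, 0.2457]
ee_rot: [0.063, 0.998, -0.001, 0.001]
contact_force: [-0.1, -0.8, 0.1]
grip_width: 0.0002
grasp_force: 0.0
```

Call:
send_rows(
  fingers=[0, 0, 0, 0, 0],
  xyz=[
    [0.6, -10.2, 0],
    [0.6, -10.2, 0],
    [0.6, -10.2, 0],
    [0.6, -10.2, 0],
    [0.6, -10.2, 0],
  ],
  rot=[
    [0, 0, 7],
    [0, 0, 7],
    [0, 0, 7],
    [0, 0, 7],
    [0, 0, 7],
  ],
)

```text
time: 24.9
tool_pos: [0.5822, -0.2276, 0.2442]
ee_rot: [0.361, 0.932, -0.0, 0.0]
contact_force: [0.0, -0.3, -0.6]
grip_width: 0.0
grasp_force: 0.0
```

Call:
send_rows(
  fingers=[0, 0, 0, 0, 0],
  xyz=[
    [0.6, -10.2, 0],
    [0.6, -10.2, 0],
    [0.6, -10.2, 0],
    [0.6, -10.2, 0],
    [0.6, -10.2, 0],
  ],
  rot=[
    [0, 0, 7],
    [0, 0, 7],
    [0, 0, 7],
    [0, 0, 7],
    [0, 0, 7],
  ],
)

```text
time: 25.32
tool_pos: [0.5386, -0.2531, 0.2442]
ee_rot: [0.625, 0.781, -0.0, 0.0]
contact_force: [0.4, -0.6, 0.3]
grip_width: 0.0001
grasp_force: 0.0
```

Call:
send_rows(
  fingers=[0, 0, 0, 0, 0],
  xyz=[
    [0.6, -10.2, 0],
    [0.6, -10.2, 0],
    [0.6, -10.2, 0],
    [0.6, -10.2, 0],
    [0.6, -10.2, 0],
  ],
  rot=[
    [0, 0, 7],
    [0, 0, 7],
    [0, 0, 7],
    [0, 0, 7],
    [0, 0, 7],
  ],
)

```text
time: 25.73
tool_pos: [0.4883, -0.2489, 0.2443]
ee_rot: [0.831, 0.557, -0.0, 0.0]
contact_force: [0.2, -0.9, 0.2]
grip_width: 0.0003
grasp_force: 0.0
```

Call:
send_rows(
  fingers=[0, 0, 0, 0, 0],
  xyz=[
    [0.6, -10.2, 0],
    [0.6, -10.2, 0],
    [0.6, -10.2, 0],
    [0.6, -10.2, 0],
    [0.6, -10.2, 0],
  ],
  rot=[
    [0, 0, 7],
    [0, 0, 7],
    [0, 0, 7],
    [0, 0, 7],
    [0, 0, 7],
  ],
)

```text
time: 26.15
tool_pos: [0.4495, -0.2167, 0.2444]
ee_rot: [0.96, 0.281, -0.0, 0.0]
contact_force: [-0.2, 0.6, -0.7]
grip_width: -0.0002
grasp_force: 0.0
```

Call:
send_rows(
  fingers=[0, 0, 0, 0, 0],
  xyz=[
    [0.6, -10.2, 0],
    [0.6, -10.2, 0],
    [0.6, -10.2, 0],
    [0.6, -10.2, 0],
    [0.6, -10.2, 0],
  ],
  rot=[
    [0, 0, 7],
    [0, 0, 7],
    [0, 0, 7],
    [0, 0, 7],
    [0, 0, 7],
  ],
)

```text
time: 26.57
tool_pos: [0.4362, -0.1679, 0.2445]
ee_rot: [1.0, -0.021, 0.0, 0.0]
contact_force: [0.7, 0.9, -0.1]
grip_width: 0.0002
grasp_force: 0.0
```

Call:
send_rows(
  fingers=[0, 0],
  xyz=[
    [0, 0, 0],
    [0, 0, 0],
  ],
  rot=[
    [0, 0, 0],
    [0, 0, 0],
  ],
)

```text
time: 26.73
tool_pos: [0.4366, -0.1681, 0.2446]
ee_rot: [1.0, -0.015, 0.0, 0.0]
contact_force: [0.4, -0.1, -1.1]
grip_width: 0.0002
grasp_force: 0.0
```

```bash
python3 st.py; python3 idx.py .226 wrist side scene
python3 - <<'E'
from rig import bot
import cv2,numpy as np
c=bot.capture("wrist");np.savez("pics/wrist2.npz",**c)
cv2.imwrite("pics/w2.png",cv2.resize(c["pixels"][0:200,120:370,::-1],None,fx=3,fy=3,interpolation=cv2.INTER_CUBIC))
E
```

```text
t 26.73 z 0.2446 r 0.0867 phi 179.1 psi -1.7 F tool [0.4 0.1 1.1] C in tool mm [86.7 -1.2  0. ] q6 61.0
wrist index -166.5 min 42.0 median 210.55908 width 7.5
side index -165.0 min 58.0 median 180.92737 width 10.5
scene index -166.1 min 17.0 median 146.95786 width 6.5
```

View pics/w2.png

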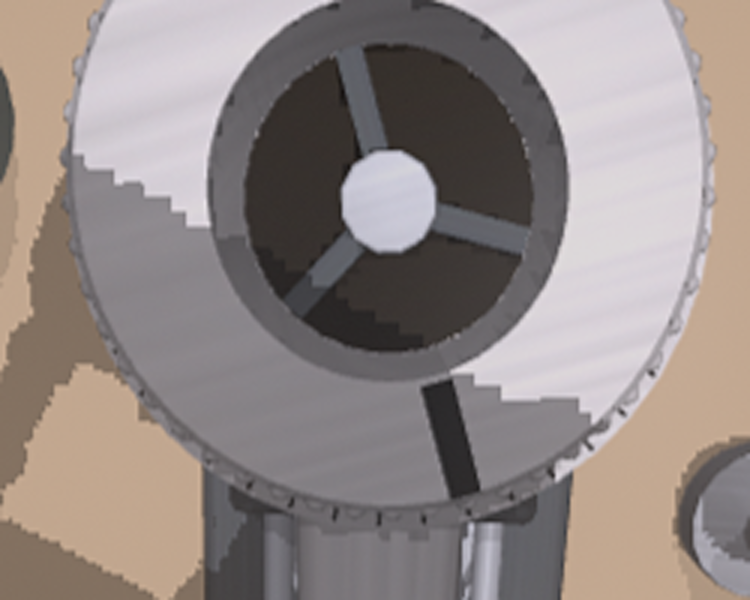

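Run:
```python
import numpy as np
from h import *
f=lambda uv:(np.array(uv)+.5)/3-.5+(120,0)
for n,z,hole,l in (("wrist1",.222,[(183,190),(541,190),(362,382),(250,335),(480,335)],[(372,505),(369,391)]),("wrist2",.226,[(208,190),(569,190),(390,381),(275,335),(505,335)],[(466,495),(438,383)])):
    c=np.load(f"pics/{n}.npz")
    v,e=circ(plane(c,f(hole),z));L=plane(c,f(l),z)[:,:2];d=L-v[:2];k=L[0]-L[1]
    print(v.round(4),e.round(4),np.degrees(np.arctan2(d[:,1],d[:,0])).round(1),np.hypot(*d.T).round(4),"dir",np.degrees(np.arctan2(k[1],k[0])).round(1))
```

```text
[ 0.5229 -0.1703  0.0257] 0.0002 [-162.6 -162.4] [0.0449 0.0272] dir -162.8
[ 0.5229 -0.1702  0.0257] 0.0001 [-166.6 -166.3] [0.0447 0.0271] dir -167.0
```

Call:
send_rows(
  fingers=[0, 0, 0, 0, 0],
  xyz=[
    [0, -1.2, 15],
    [0, 0, 14],
    [14, 0, 0],
    [12, 0, 0],
    [0, 0, 0],
  ],
  rot=[
    [0, 0, 0],
    [0, 0, 0],
    [0, 0, 0],
    [0, 0, 0],
    [0, 0, 0],
  ],
)

```text
time: 27.35
tool_pos: [0.4636, -0.1677, 0.2147]
ee_rot: [1.0, -0.017, -0.0, -0.0]
contact_force: [-0.3, 0.9, -1.1]
grip_width: -0.0004
grasp_force: 0.0
```

Call:
send_rows(
  fingers=[0, 0, 0, 0],
  xyz=[
    [2, 0, 0],
    [1, 0, 0],
    [0.7, 0, 0],
    [0, 0, 0],
  ],
  rot=[
    [0, 0, 0],
    [0, 0, 0],
    [0, 0, 0],
    [0, 0, 0],
  ],
)

```text
time: 27.68
tool_pos: [0.4645, -0.1675, 0.2149]
ee_rot: [1.0, -0.017, -0.002, -0.0]
contact_force: [-5.5, -0.8, -0.3]
grip_width: 0.0001
grasp_force: 3.0
```

```bash
python3 st.py; python3 idx.py .226 wrist
```

```text
t 27.68 z 0.2149 r 0.0588 phi 178.1 psi -2.0 F tool [-5.5  1.   0.4] C in tool mm [58.8 -0.  -0.2] q6 63.0
wrist index -166.6 min 43.0 median 151.83936 width 7.0
```

Call:
send_rows(
  fingers=[0, 0, 0, 0],
  xyz=[
    [0.3, 1.5, 0],
    [0.2, 1.5, 0],
    [0, 1, 0],
    [0, 0, 0],
  ],
  rot=[
    [0, 0, -1.5],
    [0, 0, -1.5],
    [0, 0, -1],
    [0, 0, 0],
  ],
)

```text
time: 28.07
tool_pos: [0.4646, -0.1709, 0.2149]
ee_rot: [1.0, 0.018, -0.002, -0.001]
contact_force: [-7.3, 0.9, 0.6]
grip_width: 0.0
grasp_force: 3.6
```

```bash
python3 st.py; python3 idx.py .226 wrist
```

```text
t 28.07 z 0.2149 r 0.0588 phi -178.6 psi 2.1 F tool [-7.2 -1.1 -0.5] C in tool mm [58.8  0.7 -0.3] q6 59.0
wrist index -163.6 min 43.0 median 151.15936 width 7.5
```

Call:
send_rows(
  fingers=[0, 0, 0],
  xyz=[
    [0, 1.2, 0],
    [0, 0, 0],
    [0, 0, 0],
  ],
  rot=[
    [0, 0, -1.2],
    [0, 0, 0],
    [0, 0, 0],
  ],
)

```text
time: 28.37
tool_pos: [0.4646, -0.1721, 0.2149]
ee_rot: [1.0, 0.028, -0.002, -0.001]
contact_force: [-7.2, 1.6, 0.5]
grip_width: 0.0
grasp_force: 3.6
```

```bash
python3 st.py; python3 idx.py .226 wrist
```

```text
t 28.37 z 0.2149 r 0.0587 phi -177.5 psi 3.3 F tool [-7.1 -2.  -0.5] C in tool mm [58.7  0.7 -0.3] q6 58.0
wrist index -162.4 min 43.0 median 151.26285 width 7.5
```

Call:
send_rows(
  fingers=[0, 0, 0, 0, 0],
  xyz=[
    [-10, 0, 0],
    [-22, 0, 0],
    [0, 0, -30],
    [0, 0, 0],
    [0, 0, 0],
  ],
  rot=[
    [0, 0, 0],
    [0, 0, 0],
    [0, 0, 0],
    [0, 0, 0],
    [0, 0, 0],
  ],
)

```text
time: 28.83
tool_pos: [0.4353, -0.1751, 0.2471]
ee_rot: [1.0, 0.028, 0.002, 0.001]
contact_force: [-0.1, -0.1, -0.2]
grip_width: -0.0003
grasp_force: 0.0
```

```bash
python3 st.py; python3 idx.py .226 wrist side scene
python3 - <<'E'
from rig import bot
import cv2,numpy as np
c=bot.capture("wrist");np.savez("pics/wrist3.npz",**c);d=bot.capture("scene")
a=c["pixels"][0:200,130:360,::-1]; b=d["pixels"][150:384,50:310,::-1]
cv2.imwrite("pics/w3.png",np.vstack([cv2.resize(a,(460,400),interpolation=cv2.INTER_CUBIC),np.pad(cv2.resize(b,(222,200)),((0,0),(0,238),(0,0)))]))
E
```

```text
t 28.83 z 0.2471 r 0.0882 phi -176.4 psi 3.2 F tool [-0.1  0.1  0.2] C in tool mm [88.2 -0.7  0.4] q6 55.0
wrist index -162.5 min 43.0 median 211.14622 width 7.5
side index -162.1 min 70.0 median 181.08015 width 13.0
scene index -161.4 min 15.0 median 146.85468 width 6.0
```

View pics/w3.png

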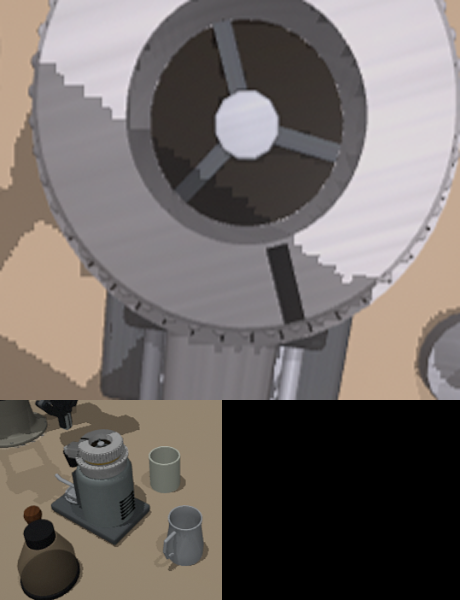

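The wrist picture shows the index line from (280,247) to (291,320), at -162.5° by my measurement, the same as at the start. The scene picture shows the hopper, jug, mug and tamper standing in their places.

```bash
python3 -c "
from rig import bot
print(bot.job_done())"
```

```text
the job is handed in; nothing more can be done
None
```

I turned the collar two full turns anticlockwise and took the finger away; the index line ended at -162.5° (start -162.2 to -162.5°), the loose items look unmoved in the last scene picture, and the job is handed in at about 29 s.

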